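Check the rolling mill's gear oil with its dipstick

TASK

The rolling mill's dipstick has been wiped and lies in the wooden rest. Push it down the mill's slanting oil tube until its collar stops on the mouth of the tube, without forcing it, then draw it right out and hold the rod level with its tip over the drip tray, clear of everything, so that it can be read. Finish while still holding it there: do not put it down, and leave the other things on the bench where they are.

Things in the scene. Friction and masses are not known exactly. Their poses are not given: they have to be found in the camera images.
- dipstick: Round steel dipstick, 181 mm long, 0.17 kg. Origin: on its axis, middle of the handle; x axis along the rod towards the tip. Handle 16 mm in diameter, x = -40 to +40 mm; collar 30 mm in diameter, x = 40 to 46; plain rod 8 mm in diameter, x = 46 to 141, last 8 mm tapered, two dark ring marks. Mass centre near x = 25 mm. Starts lying level in the rest, axis 60 mm above the bench.
- collar_face (a point): Middle of the collar's face that looks to the tip (x = 46 mm on the dipstick); this face stops on the tube's mouth.
- dipstick_tip (a point): End of the rod (x = 141 mm on the dipstick).
- rest: Fixed wooden rest: board 190 x 70 x 12 mm with two upright V supports, 12 mm thick, 50 mm wide, carrying the dipstick along its x axis (tip to +x), axis 60 mm up. V under the handle's end at x = -80 mm (prongs to 64 mm above the bench), V under the rod at x = +74 (to 70 mm); the dipstick's origin is near x = -47, where the handle is free at both sides and below. Origin: centre of the underside.
- oil_tube: Oil gauge tube, fixed, sticking out 60 mm at 50 degrees above level from the mill's right end (-y side). Origin: centre of its open mouth, about 130 mm above the bench; z axis points out of it along its axis (up, away from the mill). Bore 11 mm, flaring to 24 mm over the last 12 mm at the mouth; outside 18 mm, rim 31 mm. 105 mm deep and open below: only the collar stops the rod.
- mill: Bench rolling mill, fixed: gear case 180 x 400 x 112 mm (x, y, z) with the roll stand on it, 370 mm high, which begins 210 mm beyond the tube's mouth on the mill's +y side. Origin: under the middle of the gear case at bench height; the feed side faces -x.
- drip_tray: Open aluminium tray, 130 x 180 x 18 mm (x, y, z), wall 3 mm, loose, 0.5 kg. Origin: centre of its underside.
- caliper: Bystander: digital caliper lying flat, 205 mm long along x, 16 mm high. Origin: underside, middle of the beam.
- black_cap: Bystander: black round container 38 mm in diameter, 38 mm high. Origin: centre of the underside.
- compound_bar: Bystander: bar of polishing compound 100 x 45 x 30 mm. Origin: centre of the underside.
- steel_bar: Bystander: square steel bar 80 x 18 x 18 mm, lying. Origin: centre of the underside.
- dapping_cube: Bystander: steel dapping cube, 50 mm. Origin: centre of the underside.
- jar: Bystander: glass jar with lid, 52 mm in diameter, 65 mm high. Origin: centre of the underside.
Mind the look-alikes: they are no part of the job. What is shaped like the rest but blue, purple or turquoise is not meant.

How it is judged:
By the outcome, as a careful person would: the job done as asked, in the order asked, and still so for the second after the job is handed in, while the arm keeps its last pose, push and grip.
It also fails if it takes over 48 s, if anything falls off the work surface, if the arm or the gripper's body presses on something with over 40 N, if the wrist force passes 120 N, or if a joint passes its speed limit or range.

ROBOT

A 6-joint arm with a two-finger parallel gripper is mounted at the origin on the work surface. World frame = base frame: x ahead of the robot, y to its left, z up, the work surface at z = 0. Lengths are in m, angles in rad, forces in N, time in s.
With the tool pointing down it reaches from about 0.35 to 0.775 m from the base axis. Payload 7.3 kg.
Tool frame: the origin (TCP) lies at the very end of the fingers, on their centre line; the grasp point (between the pads) lies 19 mm behind it (env.grip_point_offset is the distance from the TCP to the grasp point, in m); x points along the fingers, z is the direction in which the jaws open and shut, and the axes are right-handed (so a half turn about x gives the same grasp; the last joint's range is limited). The gripper opens to 92 mm and grips with 3 to 60 N. Pads are 19 mm wide; open, the fingers measure 130 mm over their backs; the gripper's body (75 mm by 190 mm) begins 47 mm behind the grasp point.
Start: joints at [0.972, 0.342, 1.524, -0, 1.275, -0.146], TCP at [0.23, 0.472, 0.227] pointing down, gripper open.
Joint ranges: [-2.53, 2.53], [-0.77, 2.02], [0.04, 2.7], [-1, 4.14], [0.28, 2.66], [-3.11, 3.11]. Speed limits (rad/s): [2.57, 2.57, 3.14, 3.14, 3.14, 3.14].

INTERFACE

Orientations are given as a unit quaternion [x, y, z, w].
In Python, from bench import env, imaging, finish_job gives the robot as it stands. The module is installed in compiled form; this text tells all that it offers.
- The arm moves only by the tool arm_command, never from a script. Its argument "targets" is a list of rows, each a list of 3 entries, a list of its own where there are three numbers: the turn, a rotation vector about the tool's x, y, z in units of 6 degrees (1.0 is 6 degrees), then the shift along the tool's x, y, z in units of 20 mm (1.0 is 20 mm), then the closure, from 0 (fully open) to 1 (shut). In form: [[[wx, wy, wz], [x, y, z], hand], ...]. A call has exactly 10 rows; each row shifts and turns the commanded pose from where the row before left it, along the tool's axes as they then stand; what a row does not reach is not made up. A row lasts 1/8 s, in which the tool goes at most 62.5 mm and 10.7 degrees, less where a joint would pass 70% of its speed; a pose out of reach is approached as far as the arm can. A call with a number of a shift or a turn outside -1 to 1 is refused whole. A call with a gripper value outside its range is refused whole. The fingers move at their own pace and stop on an object; "force" is the grip in N (left out, the last holds). Time passes only in rows, so rows that do not move let the fingers close, or fill a call up. It gives the time, the measured TCP pose, the force and the opening at its end, in the units of the state.
- env.get_obs(): the state, without advancing time (a new reading comes with each control period).
- imaging.capture(name): name is "scene" or "top" or "wrist"; returns a dict with "frame" (384x512x3 uint8, red, green, blue), "camera_matrix" (3x3 intrinsics, pixels), "origin" and "rotation" of the camera in the world; the wrist camera has in their place "hand_eye" (4x4, takes a point from camera to tool coordinates, whose origin is the TCP and whose axes are the tool frame's). Camera axes: x right, y down, z forward; pixel columns grow to the right and rows downward; lengths in m; the calibration is good to about 2 mm. A picture is of the moment at which its call begins: read the wrist's pose just before it. There is no depth.
- finish_job(): hands the job in, once; it reports no verdict.
The state is a dict: "time_s": time; "joint_positions": joint angles; "qd": joint speeds; "joint_efforts": joint torques, N m; "tcp_pos": TCP position; "ee_rot": TCP orientation; "contact_force": force on the tool from outside, world axes, zero at the start; "torque": the same for the moment, N m; "finger_gap": finger opening in m.
Only numpy, scipy, OpenCV 4.12 (cv2) and the standard library are available. Lean on these libraries where they do the work, as an engineer would, in place of code of your own. Each camera call takes 0.05 s, during which the arm holds its last target. There are 200 camera calls.

## Working session

There is one attempt and no reset: what is moved stays moved. The work goes in short steps, Python scripts to look and compute and a tool call to move; the robot and the scene stay as the last step left them, time stands still between calls to the robot, and variables do not carry over. Pictures are saved under pics/ and viewed, about 8 in all and at most 12, crops included, and the job is handed in when it is done.

Besides the shell and the picture viewer there is one more tool, called in YAML: its name, and indented under it one key for each argument. arm_command: Moves the arm, as the interface text tells. Shifts and turns lie within -1 to 1; 1 stands for 20 mm of shift or 6 degrees of turn. Its arguments: {"type":"object","properties":{"targets":{"type":"array","items":{"type":"array"}},"force":{"type":"number"}},"required":["targets"]}

```bash
mkdir -p pics; python3 - <<'E'
from bench import env, imaging
import cv2,pickle
print(env.get_obs(), env.grip_point_offset)
for n in("scene","top"):
    c=imaging.capture(n); pickle.dump(c,open(n+".pkl","wb"))
    cv2.imwrite(f"pics/{n}0.png",cv2.resize(c["frame"][:,:,::-1],(800,600),interpolation=cv2.INTER_CUBIC))
    print(n,c["origin"],c["rotation"],c["camera_matrix"])
E
```

```text
{'time_s': 0.0, 'joint_positions': array([ 9.72062341e-01,  3.42741688e-01,  1.52501526e+00, -5.15124347e-06,
        1.27536686e+00, -1.46010272e-01]), 'qd': array([-0.00107154,  0.00094856, -0.00055438,  0.00011755,  0.0009737 ,
        0.00061282]), 'joint_efforts': array([ 5.39196208e-04, -4.31237841e+01, -2.44216526e+01,  7.16839987e-02,
        5.60571975e-02, -1.27348708e-04]), 'tcp_pos': array([0.22940381, 0.47178629, 0.22603572]), 'ee_rot': array([-0.37524706,  0.59995619,  0.3748093 ,  0.59896594]), 'contact_force': array([ 0.50407442, -0.88125785,  0.02391274]), 'torque': array([-0.00042066,  0.02020849,  0.02701889]), 'finger_gap': 0.0918559253557339} 0.0188
scene [1.166706   0.35863048 0.91503951] [ 0.47539475  0.7941172  -0.32936581 -0.18680435] [[356.10388991   0.         263.14971837]
 [  0.         356.10388991 187.1035676 ]
 [  0.           0.           1.        ]]
top [ 0.22993978 -0.02799537  1.61029236] [ 0.71183809 -0.6967346   0.06888732 -0.05569536] [[450.12669939   0.         256.76838064]
 [  0.         450.12669939 196.65911468]
 [  0.           0.           1.        ]]
```

View pics/scene0.png

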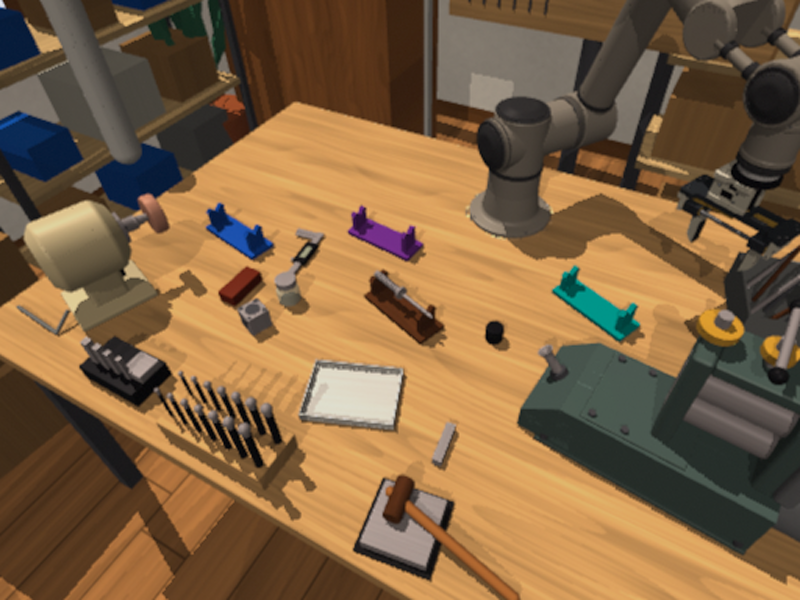

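View pics/top0.png

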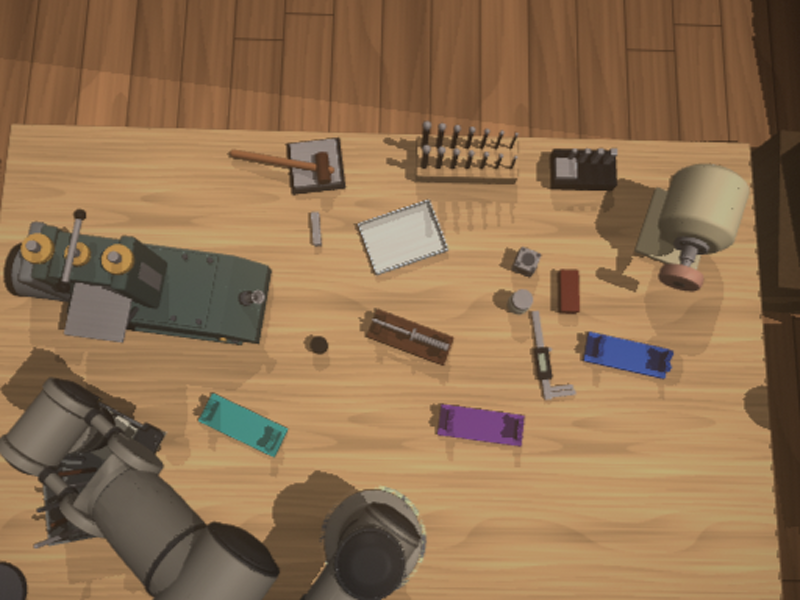

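The brown rest, with the dipstick in it, is at scene (403,305) and top (410,336). The blue, purple and turquoise look-alikes are empty and the wrong colour. The tray is at top (402,237) and the tube mouth at top (257,297), scene (548,352). I'll confirm these in one enlarged composite.

```bash
python3 - <<'E'
import cv2,pickle,numpy as np
s=pickle.load(open("scene.pkl","rb"))["frame"][:,:,::-1];t=pickle.load(open("top.pkl","rb"))["frame"][:,:,::-1]
def crop(f,x,y):return cv2.resize(f[y:y+60,x:x+80],(400,300),interpolation=cv2.INTER_CUBIC)
# 5x ; origins
a=np.vstack([np.hstack([crop(t,225,190),crop(t,120,160)]),np.hstack([crop(s,225,165),crop(s,315,205)])])
cv2.imwrite("pics/c1.png",a)
E
```

```text
(no output)
```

View pics/c1.png

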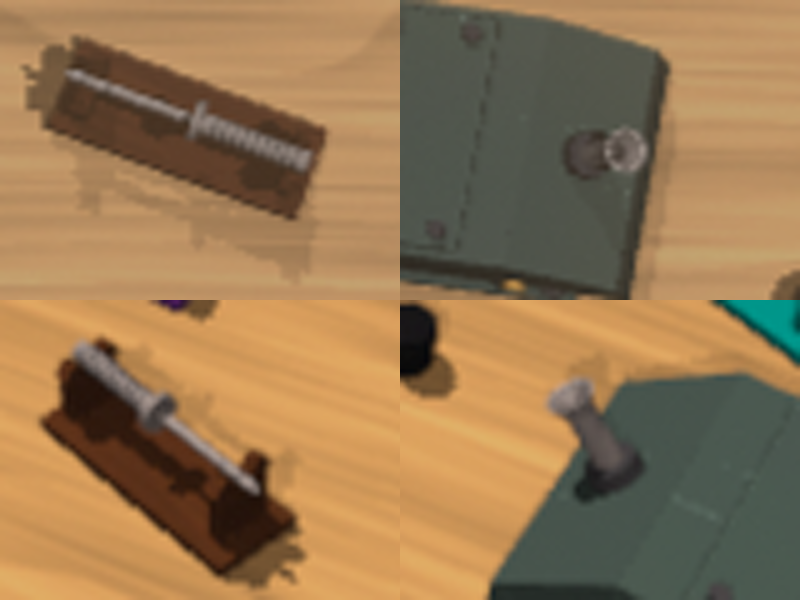

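The crops confirm it. The wooden rest holds the steel stick with its handle end at top crop (308,158), collar at (197,118) and tip at (70,75). In the scene crop these are (80,350), (157,408) and (262,492). The tube mouth is at (626,149) in the top crop and (571,395) in the scene crop.

```bash
cat > h.py <<'E'
import pickle,numpy as np
from scipy.spatial.transform import Rotation as R
def ray(c,u,v):
    d=R.from_quat(c["rotation"]).apply(np.linalg.inv(c["camera_matrix"])@[u,v,1]) if np.shape(c["rotation"])==(4,) else np.array(c["rotation"])@np.linalg.inv(c["camera_matrix"])@[u,v,1]
    return np.array(c["origin"]),d/np.linalg.norm(d)
def tri(rs):
    A=sum(np.eye(3)-np.outer(d,d) for o,d in rs);b=sum((np.eye(3)-np.outer(d,d))@o for o,d in rs)
    p=np.linalg.solve(A,b);return p,[np.linalg.norm(np.cross(p-o,d)) for o,d in rs]
def plane(r,z):
    o,d=r;return o+d*(z-o[2])/d[2]
E
python3 - <<'E'
from h import *
T=pickle.load(open("top.pkl","rb"));S=pickle.load(open("scene.pkl","rb"))
cr=lambda x,y,ox,oy:((x+.5)/5-.5+ox,(y+.5)/5-.5+oy)
fu=lambda x,y:((x+.5)/1.5625-.5,(y+.5)/1.5625-.5)
P={}
for n,t,s in [("end",(308,158),(80,50)),("collar",(197,118),(157,108)),("tip",(70,75),(262,192))]:
    a=ray(T,*cr(*t,225,190));b=ray(S,*cr(*s,225,165));print(n,tri([a,b]),plane(a,.06),plane(b,.06))
a=ray(T,*cr(226,149,120,160));b=ray(S,*cr(171,95,315,205));print("mouth",tri([a,b]),plane(a,.13),plane(b,.13))
print("tubebase",plane(ray(T,*cr(185,153,120,160)),.112-.02+.0),plane(ray(S,*cr(205,175,315,205)),.08))
for n,u,v in [("edge far",667,55),("edge near",630,295)]:
    print("mill",n,plane(ray(T,*cr(u-400,v,120,160)),.1))
for n,p in dict(caseFar=(270,262),caseNear=(262,343),standNear=(127,342)).items(): print(n,plane(ray(T,*fu(*p)),.05))
for p in [(358,222),(430,201),(446,243),(374,273)]: print("tray",plane(ray(T,*fu(*p)),.018))
E
```

```text
end (array([ 0.42110434, -0.15572445,  0.06210538]), [np.float64(0.002489024244456162), np.float64(0.0024890242444561895)]) [ 0.42253891 -0.15812088  0.06      ] [ 0.41841334 -0.15460081  0.06      ]
collar (array([ 0.44734096, -0.07868178,  0.06422154]), [np.float64(0.0019642215129070414), np.float64(0.001964221512907102)]) [ 0.44881441 -0.08059174  0.06      ] [ 0.44306851 -0.07898966  0.06      ]
tip (array([0.47600248, 0.01253535, 0.05559077]), [np.float64(0.0043360272933987394), np.float64(0.004336027293398783)]) [0.47706302 0.00846605 0.06      ] [0.47796739 0.01833294 0.06      ]
mouth (array([0.51094222, 0.25653068, 0.13005141]), [np.float64(0.0024045033321909194), np.float64(0.0024045033321910083)]) [0.5116003  0.25420423 0.13      ] [0.5099426  0.25876495 0.13      ]
tubebase [0.51538708 0.2892155  0.092     ] [0.51477361 0.28870907 0.08      ]
mill edge far [0.58360584 0.23554493 0.1       ]
mill edge near [0.41737298 0.25170679 0.1       ]
caseFar [0.60656088 0.24620152 0.05      ]
caseNear [0.42113685 0.25424732 0.05      ]
standNear [0.41674158 0.55237063 0.05      ]
tray [0.71577218 0.05108104 0.018     ]
tray [ 0.77173802 -0.11744982  0.018     ]
tray [ 0.67007855 -0.15622573  0.018     ]
tray [0.59402894 0.01029917 0.018     ]
```

```bash
cat >> h.py <<'E'
def ori(d,a,s=1):
    "tool rotation: tool x at angle a deg from rod direction d, in vertical plane; s flips z"
    d=np.array(d,float);d/=np.linalg.norm(d);n=np.cross([0,0,1],d);n/=np.linalg.norm(n)  # horizontal normal
    dn=np.cross(d,n)  # 
    if dn[2]>0:dn=-dn
    x=np.cos(np.radians(a))*d+np.sin(np.radians(a))*dn;z=s*n
    return R.from_matrix(np.column_stack([x,np.cross(z,x),z]))
def plan(p0,r0,p1,r1,N):
    w=(r0.inv()*r1).as_rotvec();st=R.from_rotvec(w/N);r=r0
    print("N",N,"turn/row",np.round(np.degrees(w)/N/6,3),"tot deg",np.round(np.degrees(w),1),"dist",np.round(p1-p0,3))
    for i in range(N):
        # shift along tool axes before row's turn
        print(i,np.round(r.inv().apply((p1-p0)/N)/.02,2)); r=r*st
def now():
    from bench import env
    o=env.get_obs();return o,np.array(o["tcp_pos"]),R.from_quat(o["ee_rot"])
E
python3 - <<'E'
from h import *
from bench import imaging
o,p,r=now();print(p);print(np.round(r.as_matrix(),3))
c=imaging.capture("wrist");print(np.round(c["hand_eye"],4),c["camera_matrix"][0])
d=np.array([.311,.950,0])
for s in(1,-1):
    q=ori(d,65,s);print(s,np.round(q.as_matrix(),3))
    print(np.degrees((r.inv()*q).as_rotvec()))
E
```

```text
[0.22944961 0.47181122 0.22611772]
[[-0.001 -0.899  0.437]
 [-0.001  0.437  0.899]
 [-1.     0.    -0.001]]
[[-1.100e-03 -2.695e-01  9.630e-01 -1.571e-01]
 [-1.400e-03 -9.630e-01 -2.695e-01  7.220e-02]
 [ 1.000e+00 -1.600e-03  7.000e-04  2.000e-04]
 [ 0.000e+00  0.000e+00  0.000e+00  1.000e+00]] [269.68018988   0.         254.73077639]
1 [[ 0.131 -0.282 -0.95 ]
 [ 0.402 -0.861  0.311]
 [-0.906 -0.423 -0.   ]]
[-96.08701238 -21.35372643 -18.65153667]
-1 [[ 0.131  0.282  0.95 ]
 [ 0.402  0.861 -0.311]
 [-0.906  0.423  0.   ]]
[ 80.7672992  -17.97837993  20.58304436]
```

```bash
python3 - <<'E'
from h import *
o,p,r=now()
q=ori([.311,.95,0],65,-1);x=q.as_matrix()[:,0]
t=np.array([.434,-.118,.06])+x*(.0188-.12);print(t)
plan(p,r,t,q,32)
E
```

```text
[ 0.42069367 -0.15864635  0.15171835]
N 32 turn/row [ 0.421 -0.094  0.107] tot deg [ 80.8 -18.   20.6] dist [ 0.191 -0.631 -0.074]
0 [ 0.12 -0.7  -0.76]
1 [ 0.1  -0.73 -0.72]
2 [ 0.09 -0.77 -0.69]
3 [ 0.07 -0.8  -0.66]
4 [ 0.06 -0.83 -0.62]
5 [ 0.04 -0.85 -0.59]
6 [ 0.03 -0.88 -0.55]
7 [ 0.01 -0.9  -0.51]
8 [-0.01 -0.92 -0.47]
9 [-0.02 -0.94 -0.43]
10 [-0.03 -0.96 -0.39]
11 [-0.05 -0.98 -0.34]
12 [-0.06 -0.99 -0.3 ]
13 [-0.08 -1.   -0.26]
14 [-0.09 -1.01 -0.21]
15 [-0.1  -1.02 -0.16]
16 [-0.12 -1.02 -0.12]
17 [-0.13 -1.03 -0.07]
18 [-0.14 -1.03 -0.03]
19 [-0.15 -1.02  0.02]
20 [-0.16 -1.02  0.07]
21 [-0.17 -1.01  0.11]
22 [-0.18 -1.01  0.16]
23 [-0.19 -1.    0.21]
24 [-0.2  -0.98  0.25]
25 [-0.21 -0.97  0.3 ]
26 [-0.22 -0.95  0.34]
27 [-0.23 -0.93  0.39]
28 [-0.23 -0.91  0.43]
29 [-0.24 -0.89  0.47]
30 [-0.24 -0.87  0.51]
31 [-0.25 -0.84  0.55]
```

arm_command:
  targets:
    - [[0.42,-0.09,0.11],[0.0,-0.7,-0.76],0]
    - [[0.42,-0.09,0.11],[0.0,-0.73,-0.72],0]
    - [[0.42,-0.09,0.11],[0.0,-0.77,-0.69],0]
    - [[0.42,-0.09,0.11],[0.0,-0.8,-0.66],0]
    - [[0.42,-0.09,0.11],[0.0,-0.83,-0.62],0]
    - [[0.42,-0.09,0.11],[0.0,-0.85,-0.59],0]
    - [[0.42,-0.09,0.11],[0.0,-0.88,-0.55],0]
    - [[0.42,-0.09,0.11],[0.0,-0.9,-0.51],0]
    - [[0.42,-0.09,0.11],[0,-0.92,-0.47],0]
    - [[0.42,-0.09,0.11],[0,-0.94,-0.43],0]

```text
time_s: 1.4
tcp_pos: [0.2896, 0.2742, 0.2128]
ee_rot: [-0.182, 0.659, 0.286, 0.672]
contact_force: [-0.0, 0.3, -0.5]
finger_gap: 0.0919
```

arm_command:
  targets:
    - [[0.42,-0.09,0.11],[0,-0.96,-0.39],0]
    - [[0.42,-0.09,0.11],[-0.05,-0.98,-0.34],0]
    - [[0.42,-0.09,0.11],[-0.06,-0.99,-0.3],0]
    - [[0.42,-0.09,0.11],[-0.08,-1,-0.26],0]
    - [[0.42,-0.09,0.11],[-0.09,-1,-0.21],0]
    - [[0.42,-0.09,0.11],[-0.1,-1,-0.16],0]
    - [[0.42,-0.09,0.11],[-0.12,-1,-0.12],0]
    - [[0.42,-0.09,0.11],[-0.13,-1,-0.07],0]
    - [[0.42,-0.09,0.11],[-0.14,-1,-0.03],0]
    - [[0.42,-0.09,0.11],[-0.15,-1,0.02],0]

```text
time_s: 2.65
tcp_pos: [0.3486, 0.0796, 0.1889]
ee_rot: [0.02, 0.682, 0.181, 0.708]
contact_force: [0.9, -0.2, -0.4]
finger_gap: 0.0915
```

arm_command:
  targets:
    - [[0.42,-0.09,0.11],[-0.16,-1,0.07],0]
    - [[0.42,-0.09,0.11],[-0.17,-1,0.11],0]
    - [[0.42,-0.09,0.11],[-0.18,-1,0.16],0]
    - [[0.42,-0.09,0.11],[-0.19,-1,0.21],0]
    - [[0.42,-0.09,0.11],[-0.2,-0.98,0.25],0]
    - [[0.42,-0.09,0.11],[-0.21,-0.97,0.3],0]
    - [[0.42,-0.09,0.11],[-0.22,-0.95,0.34],0]
    - [[0.42,-0.09,0.11],[-0.23,-0.93,0.39],0]
    - [[0.42,-0.09,0.11],[-0.23,-0.91,0.43],0]
    - [[0.42,-0.09,0.11],[-0.24,-0.89,0.47],0]

```text
time_s: 3.9
tcp_pos: [0.4091, -0.1163, 0.1647]
ee_rot: [0.222, 0.669, 0.067, 0.706]
contact_force: [0.4, 0.2, -0.2]
finger_gap: 0.0917
```

```bash
cat >> h.py <<'E'
def wrist(name):
    from bench import imaging
    import cv2
    o,p,r=now();c=imaging.capture("wrist");H=np.array(c["hand_eye"])
    c["origin"]=p+r.apply(H[:3,3]);c["rotation"]=r.as_matrix()@H[:3,:3];pickle.dump(c,open(name+".pkl","wb"))
    cv2.imwrite(f"pics/{name}.png",cv2.resize(c["frame"][:,:,::-1],(800,600),interpolation=cv2.INTER_CUBIC));return c
def fu(x,y):return ((x+.5)/1.5625-.5,(y+.5)/1.5625-.5)
def proj(c,P):
    M=c["rotation"] if np.shape(c["rotation"])==(3,3) else R.from_quat(c["rotation"]).as_matrix()
    q=c["camera_matrix"]@(M.T@(np.array(P)-c["origin"]));return (q[:2]/q[2]+.5)*1.5625-.5
E
python3 - <<'E'
from h import *
c=wrist("w1");o,p,r=now();print(o["time_s"],p,o["joint_positions"]);print(np.round(r.as_matrix(),3))
g=np.array([.434,-.118,.06]);d=np.array([.311,.95,0])
for k in(-.04,0,.04,.141):print(proj(c,g+k*d))
E
```

```text
3.95 [ 0.40999169 -0.11872825  0.16430978] [-0.74023297  0.3089528   1.85099465  0.38696611  1.21368616 -0.69216627]
[[ 0.097  0.205  0.974]
 [ 0.39   0.892 -0.227]
 [-0.916  0.402  0.007]]
[429.65081599 414.73447573]
[434.47740579 351.82469589]
[439.10745732 291.47659631]
[450.00032171 149.49898317]
```

View pics/w1.png

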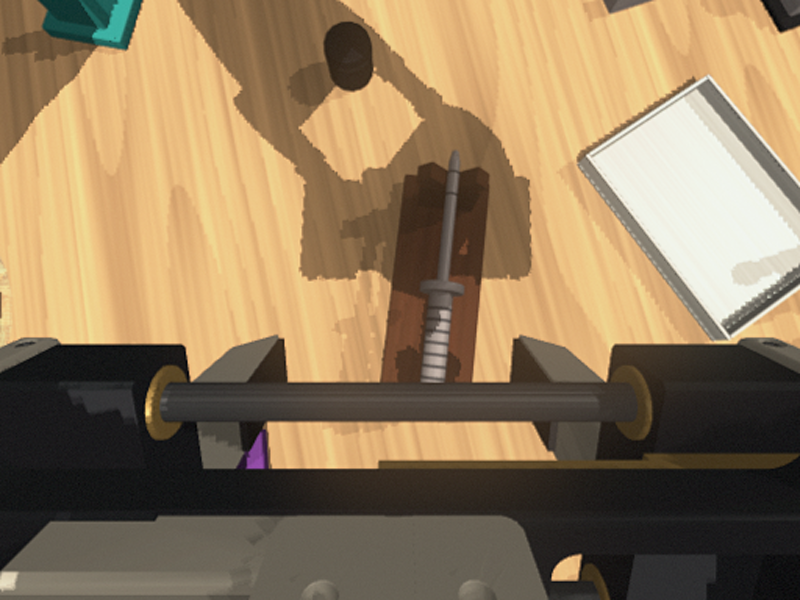

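The wrist view shows the tip at (455,151), the collar at about (441,288) and handle points at (434,350) and (433,380). Next I refine these on z=0.06.

```bash
python3 - <<'E'
from h import *
c=pickle.load(open("w1.pkl","rb"))
P=[plane(ray(c,*fu(*q)),.06) for q in[(455,151),(441.5,287),(434.5,350)]];print(np.array(P))
d=P[0]-P[2];d/=np.linalg.norm(d);print(d)
g=P[0]-d*.141;print("origin",g,"collar pos",(P[1]-g)@d)
q=ori(d,65,-1);x=q.as_matrix()[:,0];o,p,r=now()
h=g+x*(.0188-.06);print(h);plan(p,r,h,q,10)
E
```

```text
[[ 0.48099773  0.0140894   0.06      ]
 [ 0.44871713 -0.0774245   0.06      ]
 [ 0.43429394 -0.11685648  0.06      ]]
[0.335937   0.94188446 0.        ]
origin [ 0.43363061 -0.11871631  0.06      ] collar pos 0.0439602335738981
[ 0.42778132 -0.13511628  0.09733988]
N 10 turn/row [ 0.102 -0.039  0.021] tot deg [ 6.1 -2.3  1.3] dist [ 0.018 -0.016 -0.067]
0 [ 0.28 -0.19  0.1 ]
1 [ 0.28 -0.19  0.1 ]
2 [ 0.28 -0.19  0.1 ]
3 [ 0.28 -0.19  0.11]
4 [ 0.28 -0.19  0.11]
5 [ 0.28 -0.19  0.11]
6 [ 0.28 -0.19  0.11]
7 [ 0.28 -0.19  0.11]
8 [ 0.28 -0.19  0.11]
9 [ 0.28 -0.18  0.11]
```

arm_command:
  targets:
    - [[0.13,-0.05,0.03],[0.35,-0.24,0.13],0]
    - [[0.13,-0.05,0.03],[0.35,-0.24,0.13],0]
    - [[0.13,-0.05,0.03],[0.35,-0.24,0.13],0]
    - [[0.13,-0.05,0.02],[0.35,-0.24,0.13],0]
    - [[0.13,-0.05,0.02],[0.35,-0.24,0.13],0]
    - [[0.13,-0.05,0.02],[0.35,-0.24,0.13],0]
    - [[0.12,-0.05,0.02],[0.35,-0.23,0.13],0]
    - [[0.12,-0.04,0.02],[0.35,-0.23,0.13],0]
    - [[0,0,0],[0,0,0],0]
    - [[0,0,0],[0,0,0],0]

```text
time_s: 5.2
tcp_pos: [0.426, -0.1322, 0.0984]
ee_rot: [0.266, 0.655, 0.034, 0.706]
contact_force: [-0.9, -0.4, 0.6]
finger_gap: 0.0919
```

```bash
python3 - <<'E'
from h import *
o,p,r=now()
d=np.array([.336,.942,0]);g=np.array([.4336,-.1187,.06])
q=ori(d,65,-1);h=g+q.as_matrix()[:,0]*.0188;print(p,o["qd"]);plan(p,r,h,q,8)
E
```

```text
[ 0.42600604 -0.13220713  0.0983528 ] [ 0.00151917 -0.00582567 -0.00221163  0.00015635 -0.00116796 -0.00060275]
N 8 turn/row [ 0.006 -0.003  0.002] tot deg [ 0.3 -0.1  0.1] dist [ 0.01   0.021 -0.055]
0 [ 0.38 -0.01  0.02]
1 [ 0.38 -0.01  0.02]
2 [ 0.38 -0.01  0.02]
3 [ 0.38 -0.01  0.02]
4 [ 0.38 -0.01  0.02]
5 [ 0.38 -0.01  0.02]
6 [ 0.38 -0.01  0.02]
7 [ 0.38 -0.01  0.02]
```

arm_command:
  targets:
    - [[0.01,0,0],[0.43,-0.01,0.02],0]
    - [[0.01,0,0],[0.43,-0.01,0.02],0]
    - [[0.01,0,0],[0.43,-0.01,0.02],0]
    - [[0.01,0,0],[0.43,-0.01,0.02],0]
    - [[0.01,0,0],[0.43,-0.01,0.02],0]
    - [[0,0,0],[0.43,-0.01,0.03],0]
    - [[0,0,0],[0.43,-0.01,0.03],0]
    - [[0,0,0],[0,0,0],0]
    - [[0,0,0],[0,0,0],0.5]
    - [[0,0,0],[0,0,0],1]
  force: 50

```text
time_s: 6.45
tcp_pos: [0.4371, -0.1107, 0.0433]
ee_rot: [0.268, 0.655, 0.032, 0.706]
contact_force: [0.5, 0.1, 0.4]
finger_gap: 0.0762
```

arm_command:
  targets:
    - [[0,0,0],[0,0,0],1]
    - [[0,0,0],[0,0,0],1]
    - [[0,0,0],[0,0,0],1]
    - [[0,0,0],[0,0,0],1]
    - [[0,0,0],[0,0,0],1]
    - [[0,0,0],[0,0,0],1]
    - [[0,0,0],[0,0,0],1]
    - [[0,0,0],[0,0,0],1]
    - [[0,0,0],[0,0,0],1]
    - [[0,0,0],[0,0,0],1]

```text
time_s: 7.7
tcp_pos: [0.4365, -0.1102, 0.043]
ee_rot: [0.268, 0.656, 0.033, 0.705]
contact_force: [-4.5, 0.8, 1.8]
finger_gap: 0.0148
```

```bash
python3 - <<'E'
from h import *
c=wrist("w2")
o,p,r=now();print(o);m=np.array([.511,.256,.13]);h=np.array([.097,.995,0])
di=h*np.cos(np.radians(50))-np.array([0,0,np.sin(np.radians(50))])
q=ori(di,65,-1);x=q.as_matrix()[:,0]
t=m-di*(.046+.095+.06)+x*.0188
print("pre",t);plan(p,r,t,q,24)
E
```

```text
{'time_s': 7.75, 'joint_positions': array([-0.7101656 ,  0.52976655,  1.95099566,  0.52349189,  0.90073359,
       -0.74645547]), 'qd': array([-0.00073315,  0.00189713,  0.00010683,  0.00035741,  0.00084907,
        0.00146665]), 'joint_efforts': array([  0.2685433 , -40.87520957, -14.90001708,   1.93505555,
         0.44647099,   0.06767864]), 'tcp_pos': array([ 0.43653075, -0.11021398,  0.04300536]), 'ee_rot': array([0.26816929, 0.65563824, 0.03286026, 0.70508434]), 'contact_force': array([-4.15479629,  1.14093366,  1.94016057]), 'torque': array([-0.09525327,  0.75673714,  0.39667928]), 'finger_gap': 0.014634329058124316}
pre [0.49769643 0.11953559 0.26693745]
N 24 turn/row [-0.1   -0.002 -0.345] tot deg [-14.5  -0.2 -49.7] dist [0.061 0.23  0.224]
0 [-0.22  0.64 -0.04]
1 [-0.24  0.64 -0.04]
2 [-0.26  0.63 -0.03]
3 [-0.28  0.62 -0.02]
4 [-0.31  0.61 -0.02]
5 [-0.33  0.6  -0.01]
6 [-0.35  0.58 -0.  ]
7 [-0.37  0.57  0.  ]
8 [-0.39  0.56  0.01]
9 [-0.41  0.54  0.02]
10 [-0.43  0.53  0.02]
11 [-0.45  0.51  0.03]
12 [-0.47  0.49  0.03]
13 [-0.48  0.48  0.04]
14 [-0.5   0.46  0.04]
15 [-0.52  0.44  0.05]
16 [-0.53  0.42  0.05]
17 [-0.55  0.4   0.06]
18 [-0.56  0.38  0.06]
19 [-0.57  0.36  0.06]
20 [-0.59  0.34  0.07]
21 [-0.6   0.31  0.07]
22 [-0.61  0.29  0.07]
23 [-0.62  0.27  0.08]
```

arm_command:
  targets:
    - [[0,0,0],[-0.2,0.1,0],1]
    - [[0,0,0],[-0.4,0.19,0],1]
    - [[0,0,0],[-0.7,0.33,0],1]
    - [[0,0,0],[-0.9,0.42,0],1]
    - [[0,0,0],[-0.9,0.42,0],1]
    - [[0,0,0],[-0.9,0.42,0],1]
    - [[0,0,0],[-0.9,0.42,0],1]
    - [[0,0,0],[-0.9,0.42,0],1]
    - [[0,0,0],[-0.5,0.23,0],1]
    - [[0,0,0],[0,0,0],1]

```text
time_s: 9.0
tcp_pos: [0.4377, -0.1104, 0.183]
ee_rot: [0.268, 0.655, 0.032, 0.706]
contact_force: [-0.4, -0.4, -1.8]
finger_gap: 0.0147
```

```bash
python3 - <<'E'
from h import *
o,p,r=now();print(p,o["contact_force"]);m=np.array([.511,.256,.13]);h=np.array([.097,.995,0])
di=h*np.cos(np.radians(50))-np.array([0,0,np.sin(np.radians(50))])
q=ori(di,65,-1);x=q.as_matrix()[:,0]
t=m-di*(.046+.095+.06)+x*.0188
print("pre",t);plan(p,r,t,q,18)
E
```

```text
[ 0.43770258 -0.11044293  0.18302973] [-0.3931712  -0.4324752  -1.78393619]
pre [0.49769643 0.11953559 0.26693745]
N 18 turn/row [-0.134 -0.001 -0.459] tot deg [-14.5  -0.1 -49.6] dist [0.06  0.23  0.084]
0 [ 0.06  0.69 -0.06]
1 [ 0.03  0.7  -0.05]
2 [-0.    0.7  -0.04]
3 [-0.04  0.7  -0.03]
4 [-0.07  0.7  -0.02]
5 [-0.1   0.69 -0.01]
6 [-0.14  0.69  0.  ]
7 [-0.17  0.68  0.01]
8 [-0.2   0.67  0.02]
9 [-0.23  0.66  0.03]
10 [-0.26  0.65  0.04]
11 [-0.3   0.63  0.05]
12 [-0.33  0.62  0.06]
13 [-0.35  0.6   0.07]
14 [-0.38  0.58  0.07]
15 [-0.41  0.56  0.08]
16 [-0.44  0.54  0.09]
17 [-0.46  0.52  0.1 ]
```

arm_command:
  targets:
    - [[-0.13,0,-0.46],[0.06,0.69,-0.06],1]
    - [[-0.13,0,-0.46],[0.03,0.7,-0.05],1]
    - [[-0.13,0,-0.46],[0,0.7,-0.04],1]
    - [[-0.13,0,-0.46],[-0.04,0.7,-0.03],1]
    - [[-0.13,0,-0.46],[-0.07,0.7,-0.02],1]
    - [[-0.13,0,-0.46],[-0.1,0.69,-0.01],1]
    - [[-0.13,0,-0.46],[-0.14,0.69,0],1]
    - [[-0.13,0,-0.46],[-0.17,0.68,0.01],1]
    - [[-0.13,0,-0.46],[-0.2,0.67,0.02],1]
    - [[-0.13,0,-0.46],[-0.23,0.66,0.03],1]

```text
time_s: 10.25
tcp_pos: [0.4704, 0.0181, 0.2283]
ee_rot: [0.055, 0.697, -0.093, 0.709]
contact_force: [0.4, -1.2, -0.8]
finger_gap: 0.0144
```

arm_command:
  targets:
    - [[-0.14,0,-0.46],[-0.26,0.65,0.04],1]
    - [[-0.14,0,-0.46],[-0.3,0.63,0.05],1]
    - [[-0.14,0,-0.46],[-0.33,0.62,0.06],1]
    - [[-0.14,0,-0.46],[-0.35,0.6,0.07],1]
    - [[-0.14,0,-0.46],[-0.38,0.58,0.07],1]
    - [[-0.14,0,-0.46],[-0.41,0.56,0.08],1]
    - [[-0.14,0,-0.46],[-0.44,0.54,0.09],1]
    - [[-0.14,0,-0.46],[-0.46,0.52,0.1],1]
    - [[0,0,0],[0,0,0],1]
    - [[0,0,0],[0,0,0],1]

```text
time_s: 11.5
tcp_pos: [0.4977, 0.1194, 0.2655]
ee_rot: [-0.12, 0.699, -0.186, 0.68]
contact_force: [-0.3, -0.2, -1.7]
finger_gap: 0.0146
```

```bash
python3 - <<'E'
from h import *
from bench import imaging
import cv2
c=wrist("w3");o,p,r=now();print(o["time_s"],p,o["joint_positions"],o["contact_force"]);print(np.round(r.as_matrix(),3))
gp=p-r.as_matrix()[:,0]*.0188
a=np.radians(65);ax=r.apply([np.cos(a),np.sin(a),0]);print("axis",ax,"elev",np.degrees(np.arcsin(-ax[2])))
for k in(.043,.141):print("rod",proj(c,gp+k*ax))
print("mouth",proj(c,[.511,.256,.13]))
for n in("scene","top"):
    s=imaging.capture(n);pickle.dump(s,open(n+"3.pkl","wb"))
S=pickle.load(open("scene3.pkl","rb"))["frame"][185:245,295:375,::-1];T=pickle.load(open("top3.pkl","rb"))["frame"][160:220,140:220,::-1]
cv2.imwrite("pics/c3.png",np.hstack([cv2.resize(i,(400,300),interpolation=cv2.INTER_CUBIC) for i in(S,T)]))
E
```

```text
11.55 [0.4977409  0.1190966  0.26581037] [ 0.32384498  0.42091659  1.37698663 -0.39343865  1.539601    0.47153532] [-0.1324312   0.54705076 -1.38717813]
[[-0.046  0.086  0.995]
 [-0.42   0.902 -0.097]
 [-0.906 -0.422 -0.006]]
axis [ 0.05811318  0.64048484 -0.76576891] elev 49.97544629755544
rod [397.89629475 269.25709945]
rod [397.74301313  39.93529606]
mouth [399.19008476 -81.99071449]
```

View pics/w3.png

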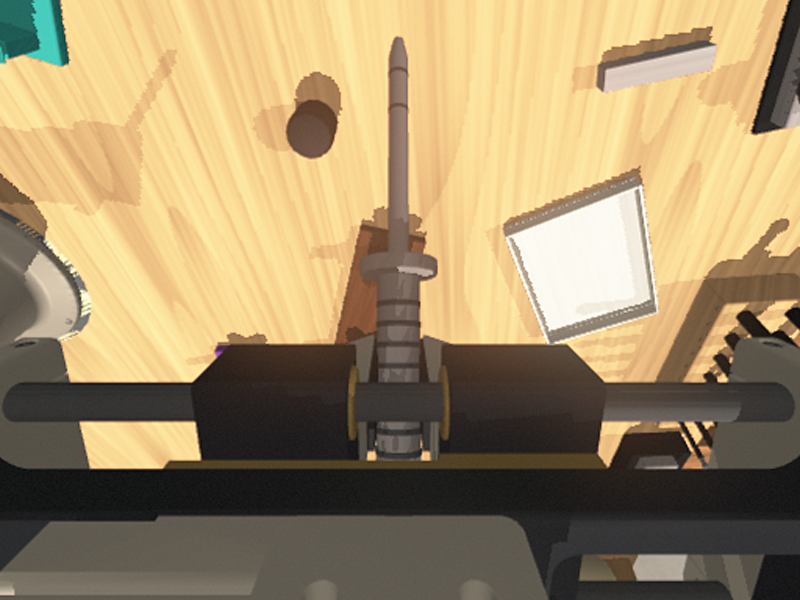

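View pics/c3.png

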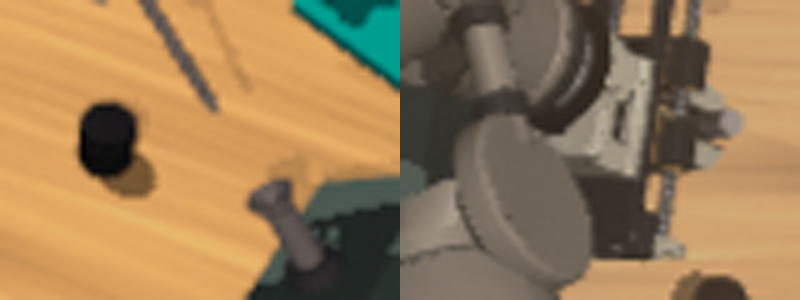

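The wrist view shows the held rod's tip at (398,38) and its collar at (398,268), matching the prediction to about 1 mm. The tube mouth is out of view above, so I'll tilt the nose up 20° to see it.

arm_command:
  targets:
    - [[0,0,0.4],[0,0,0],1]
    - [[0,0,0.5],[0,0,0],1]
    - [[0,0,0.5],[0,0,0],1]
    - [[0,0,0.5],[0,0,0],1]
    - [[0,0,0.5],[0,0,0],1]
    - [[0,0,0.5],[0,0,0],1]
    - [[0,0,0.4],[0,0,0],1]
    - [[0,0,0.2],[0,0,0],1]
    - [[0,0,0],[0,0,0],1]
    - [[0,0,0],[0,0,0],1]

```text
time_s: 12.9
tcp_pos: [0.4981, 0.1197, 0.2663]
ee_rot: [0.01, 0.709, -0.059, 0.703]
contact_force: [-0.3, 0.5, -2.4]
finger_gap: 0.0147
```

```bash
python3 - <<'E'
from h import *
import cv2
c=wrist("w4");o,p,r=now();print(o["time_s"],p)
u,v=proj(c,[.511,.256,.13]);print("mouth pred full",u,v)
a=np.radians(65);ax=r.apply([np.cos(a),np.sin(a),0]);gp=p-r.as_matrix()[:,0]*.0188
print("tip pred",proj(c,gp+.141*ax))
x0,y0=int(u/1.5625)-60,max(0,int(v/1.5625)-45);print(x0,y0)
A=cv2.resize(c["frame"][y0:y0+90,x0:x0+120,::-1],(800,600),interpolation=cv2.INTER_CUBIC)
cv2.imwrite("pics/c4.png",A)
S=pickle.load(open("scene3.pkl","rb"))
print("scene tip pred",(proj(S,[0,0,0])))
E
```

```text
12.95 [0.49803757 0.11986557 0.26620058]
mouth pred full 397.9381650085782 48.717598866230105
tip pred [396.91888181  37.87100354]
194 0
scene tip pred [507.9556118  212.28654571]
```

View pics/c4.png

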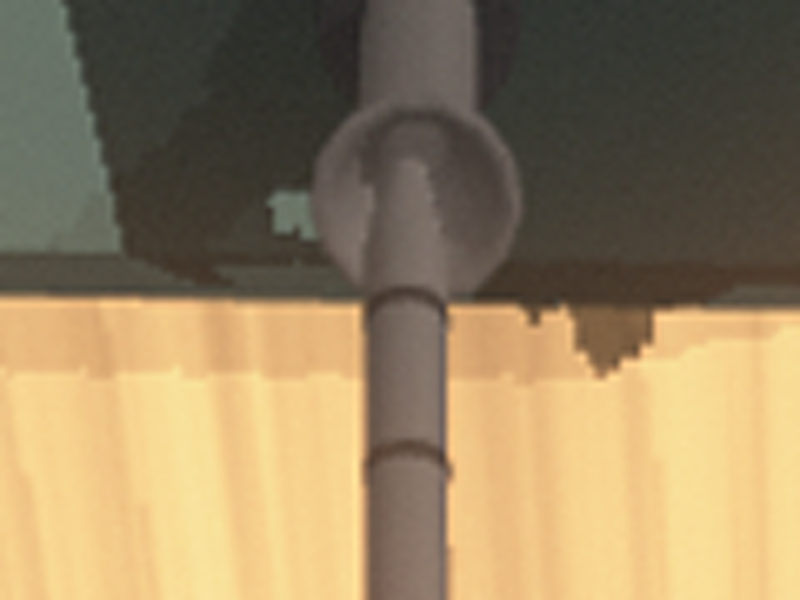

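The crop shows the rim from 313 to 521 with its centre at about (417,202). The tube's body is centred at x≈421 at the crop's top edge, and the rod's axis is at x≈407. I'll combine this with the other two cameras.

```bash
python3 - <<'E'
from h import *
c=pickle.load(open("w4.pkl","rb"));T=pickle.load(open("top.pkl","rb"));S=pickle.load(open("scene.pkl","rb"))
cr=lambda x,y,ox,oy,k=5:((x+.5)/k-.5+ox,(y+.5)/k-.5+oy)
a=ray(T,*cr(226,149,120,160));b=ray(S,*cr(171,95,315,205));w=ray(c,*cr(417,202,194,0,6.667))
print("all",tri([a,b,w,w,w]));print("w+s",tri([w,b]));print("w z.13",plane(w,.13))
m=tri([a,b,w,w,w])[0]
# bias of scene camera: rod tip at w3 pose
S3=pickle.load(open("scene3.pkl","rb"));p=np.array([.49774,.1191,.26581]);ax=np.array([.0581,.6405,-.7658]);X=np.array([-.046,-.42,-.906])
tip=p-X*.0188+.141*ax
n=lambda q:(np.array(q)+.5)/1.5625-.5
print("scene tip pred native",n(proj(S3,tip)),"seen",cr(213,107,295,185),"mouth seen now",cr(271,193,295,185),"mouth pred",n(proj(S3,m)))
for yaw in(80,82,84,86,88):
    h=np.array([np.cos(np.radians(yaw)),np.sin(np.radians(yaw)),0]);di=h*.6428-np.array([0,0,.766])
    f=lambda P:((n(proj(c,P))+.5-[194,0])*6.667)
    print(yaw,[np.round(f(m+s*di),0) for s in(0,.01,.03,.05)])
E
```

```text
all (array([0.51208219, 0.25658433, 0.13086006]), [np.float64(0.0025582220355616215), np.float64(0.002606187852058287), np.float64(0.0005077777273133922), np.float64(0.0005077777273133922), np.float64(0.0005077777273133922)])
w+s (array([0.5121073 , 0.25775172, 0.13179734]), [np.float64(0.001374149764490222), np.float64(0.001374149764490247)])
w z.13 [0.51260587 0.25677546 0.13      ]
scene tip pred native [337.21752143 207.04023051] seen (337.2, 206.0) mouth seen now (348.8, 223.2) mouth pred [347.8425651  223.65268857]
80 [array([414., 203.]), array([417., 164.]), array([424.,  89.]), array([430.,  20.])]
82 [array([414., 203.]), array([416., 164.]), array([420.,  89.]), array([423.,  20.])]
84 [array([414., 203.]), array([414., 164.]), array([415.,  89.]), array([416.,  20.])]
86 [array([414., 203.]), array([413., 164.]), array([411.,  89.]), array([408.,  20.])]
88 [array([414., 203.]), array([411., 164.]), array([406.,  89.]), array([401.,  20.])]
```

```bash
cat >> h.py <<'E'
YAW=83.7;M=np.array([.5125,.257,.1305]);hh=np.array([np.cos(np.radians(YAW)),np.sin(np.radians(YAW)),0])
DI=hh*np.cos(np.radians(50))-np.array([0,0,np.sin(np.radians(50))])
def ins(out):
    "tool pose with rod tip 'out' m before mouth"
    q=ori(DI,65,-1);A=q.as_matrix();return M-DI*(.141+out)+A[:,0]*.0188-A[:,2]*.0003,q
E
python3 - <<'E'
from h import *
o,p,r=now();t,q=ins(.03);print(t);plan(p,r,t,q,10)
E
```

```text
[0.49926832 0.13988279 0.24445501]
N 10 turn/row [ 0.014 -0.001 -0.35 ] tot deg [  0.8  -0.1 -21. ] dist [ 0.001  0.02  -0.022]
0 [ 0.1   0.11 -0.  ]
1 [ 0.1   0.11 -0.  ]
2 [ 0.09  0.11 -0.  ]
3 [ 0.09  0.12 -0.  ]
4 [ 0.08  0.12 -0.  ]
5 [ 0.08  0.12 -0.  ]
6 [ 0.08  0.13 -0.  ]
7 [ 0.07  0.13 -0.  ]
8 [ 0.07  0.13 -0.  ]
9 [ 0.06  0.13 -0.  ]
```

arm_command:
  targets:
    - [[0.02,0,-0.4],[0,0,0],1]
    - [[0.02,0,-0.6],[0,0,0],1]
    - [[0.02,0,-0.6],[0.05,0,0],1]
    - [[0.02,0,-0.6],[0.05,0.1,0],1]
    - [[0.02,0,-0.6],[0.1,0.15,0],1]
    - [[0.02,0,-0.5],[0.15,0.25,0],1]
    - [[0.02,0,-0.2],[0.15,0.3,0],1]
    - [[0,0,0],[0.1,0.25,0],1]
    - [[0,0,0],[0,0,0],1]
    - [[0,0,0],[0,0,0],1]

```text
time_s: 14.2
tcp_pos: [0.4998, 0.1347, 0.2477]
ee_rot: [-0.114, 0.698, -0.191, 0.681]
contact_force: [0.8, 0.9, -1.0]
finger_gap: 0.0148
```

```bash
python3 - <<'E'
from h import *
o,p,r=now();t,q=ins(.003);print(o["time_s"],p,t);plan(p,r,t,q,6)
E
```

```text
14.2 [0.49978107 0.13471255 0.24767847] [0.50117278 0.15713325 0.22377181]
N 6 turn/row [-0.001 -0.002 -0.001] tot deg [-0.1 -0.1 -0. ] dist [ 0.001  0.022 -0.024]
0 [ 0.1   0.25 -0.01]
1 [ 0.1   0.25 -0.01]
2 [ 0.1   0.25 -0.01]
3 [ 0.1   0.25 -0.01]
4 [ 0.1   0.25 -0.01]
5 [ 0.1   0.25 -0.01]
```

arm_command:
  targets:
    - [[0,0,0],[0.1,0.25,-0.01],1]
    - [[0,0,0],[0.1,0.25,-0.01],1]
    - [[0,0,0],[0.1,0.25,-0.01],1]
    - [[0,0,0],[0.1,0.25,-0.01],1]
    - [[0,0,0],[0.1,0.25,-0.01],1]
    - [[0,0,0],[0.1,0.25,-0.01],1]
    - [[0,0,0],[0,0,0],1]
    - [[0,0,0],[0,0,0],1]
    - [[0,0,0],[0,0,0],1]
    - [[0,0,0],[0,0,0],1]

```text
time_s: 15.45
tcp_pos: [0.5009, 0.157, 0.2239]
ee_rot: [-0.115, 0.698, -0.191, 0.681]
contact_force: [-0.1, 0.1, -1.4]
finger_gap: 0.0148
```

```bash
python3 - <<'E'
from h import *
from bench import imaging
import cv2
c=wrist("w5");o,p,r=now();t,q=ins(.003);print(o["time_s"],p-t,np.degrees((r.inv()*q).as_rotvec()),o["contact_force"])
n=lambda q:(np.array(q)+.5)/1.5625-.5
A=r.as_matrix();ax=A@[np.cos(np.radians(65)),np.sin(np.radians(65)),0];gp=p-A[:,0]*.0188
f=lambda P:(n(proj(c,P))+.5-[204,0])*4
print("tip",f(gp+.141*ax),"mouth",f(M),"mid",f(gp+.09*ax))
W=cv2.resize(c["frame"][:150,204:304,::-1],(400,600),interpolation=cv2.INTER_CUBIC)
s=imaging.capture("scene")
print("scene tip",(n(proj(s,gp+.141*ax))+.5-[315,170])*6.667,"mouth",(n(proj(s,M))+.5-[315,170])*6.667)
S=cv2.resize(s["frame"][170:260,315:375,::-1],(400,600),interpolation=cv2.INTER_CUBIC)
cv2.imwrite("pics/c5.png",np.hstack([W,S]))
E
```

```text
15.5 [-2.29595159e-04 -7.43192368e-05  1.43755013e-04] [-0.02493345 -0.06462642 -0.01479038] [-0.47533956  0.1751401  -1.58931219]
tip [202.51530009 100.97862689] mouth [205.61218178  83.98007425] mid [202.91274884 392.19907694]
scene tip [219.82291887 356.02848175] mouth [222.78421082 362.63321468]
```

View pics/c5.png

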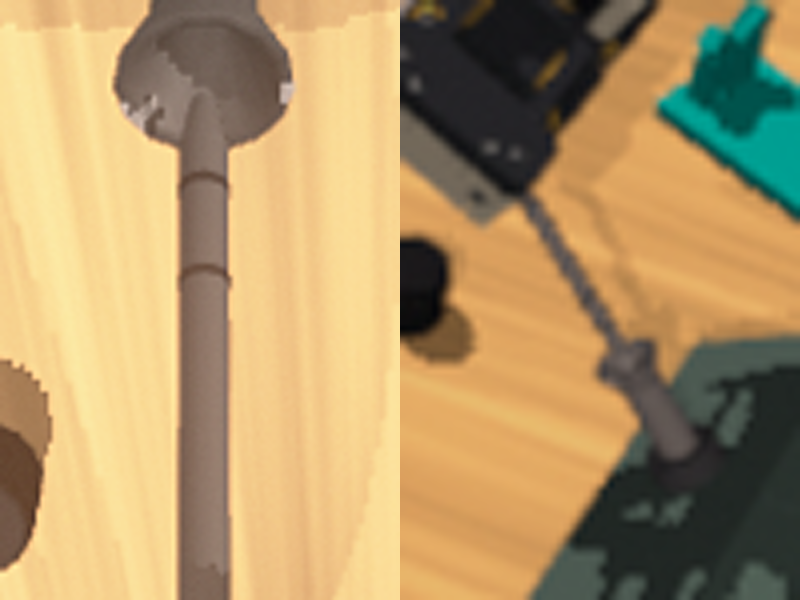

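The wrist crop shows the rim centred at x≈203 and the rod at x≈204.5, so they are laterally aligned to about 0.4 mm. The scene crop shows the rod parallel to the tube and perhaps 1–2 mm low of its axis. I'll add a small correction, advance 24 mm and feel for contact.

arm_command:
  targets:
    - [[0,0,0],[-0.04,0.02,-0.01],1]
    - [[0,0,0],[0.08,0.18,0],1]
    - [[0,0,0],[0.085,0.18,0],1]
    - [[0,0,0],[0.085,0.18,0],1]
    - [[0,0,0],[0.085,0.18,0],1]
    - [[0,0,0],[0.085,0.18,0],1]
    - [[0,0,0],[0.085,0.18,0],1]
    - [[0,0,0],[0,0,0],1]
    - [[0,0,0],[0,0,0],1]
    - [[0,0,0],[0,0,0],1]

```text
time_s: 16.8
tcp_pos: [0.5025, 0.173, 0.2062]
ee_rot: [-0.115, 0.698, -0.191, 0.681]
contact_force: [0.1, -0.6, -1.2]
finger_gap: 0.0149
```

```bash
cat >> h.py <<'E'
def st():
    o,p,r=now();A=r.as_matrix();f=np.array(o["contact_force"]);ax=A@[np.cos(np.radians(65)),np.sin(np.radians(65)),0];n=A@[-.9063,.4226,0]
    t,q=ins(0);e=p-t;print("t",o["time_s"],"depth mm",e@ax*1e3,"n",e@n*1e3,"lat",e@A[:,2]*1e3,"F ax,n,lat",f@ax,f@n,f@A[:,2],"tq",r.inv().apply(o["torque"]),"rot",np.degrees((r.inv()*q).as_rotvec()))
E
python3 -c "
from h import *
st()"
```

```text
t 16.8 depth mm 20.67855151848388 n 0.9301346593697732 lat -0.40583714328518045 F ax,n,lat 0.47841929022659546 -1.2245255555205552 0.13629362203439058 tq [-0.0405619   0.08716986  0.21815868] rot [-0.02321366 -0.06108191 -0.01578171]
```

arm_command:
  targets:
    - [[0,0,0],[0.085,0.18,0],1]
    - [[0,0,0],[0.085,0.18,0],1]
    - [[0,0,0],[0.085,0.18,0],1]
    - [[0,0,0],[0.085,0.18,0],1]
    - [[0,0,0],[0.085,0.18,0],1]
    - [[0,0,0],[0.085,0.18,0],1]
    - [[0,0,0],[0.085,0.18,0],1]
    - [[0,0,0],[0.085,0.18,0],1]
    - [[0,0,0],[0,0,0],1]
    - [[0,0,0],[0,0,0],1]

```text
time_s: 18.05
tcp_pos: [0.5047, 0.1933, 0.1816]
ee_rot: [-0.115, 0.698, -0.191, 0.681]
contact_force: [-0.1, -0.5, -1.2]
finger_gap: 0.0144
```

```bash
python3 -c "
from h import *
st()"
```

```text
t 18.05 depth mm 52.65073887211186 n 0.747609672858935 lat -0.46024739532371745 F ax,n,lat 0.5785699854299642 -1.114323168572874 -0.05508985172492879 tq [-0.0113958   0.04165418  0.22711923] rot [-0.01372878 -0.06887966 -0.01112978]
```

arm_command:
  targets:
    - [[0,0,0],[0.085,0.18,0],1]
    - [[0,0,0],[0.085,0.18,0],1]
    - [[0,0,0],[0.085,0.18,0],1]
    - [[0,0,0],[0.085,0.18,0],1]
    - [[0,0,0],[0.085,0.18,0],1]
    - [[0,0,0],[0.085,0.18,0],1]
    - [[0,0,0],[0.085,0.18,0],1]
    - [[0,0,0],[0.085,0.18,0],1]
    - [[0,0,0],[0.06,0.13,0],1]
    - [[0,0,0],[0,0,0],1]

```text
time_s: 19.3
tcp_pos: [0.507, 0.2155, 0.1547]
ee_rot: [-0.115, 0.698, -0.191, 0.68]
contact_force: [-0.5, 0.1, -1.8]
finger_gap: 0.0147
```

```bash
python3 -c "
from h import *
st()"
```

```text
t 19.3 depth mm 87.60950170020674 n 0.5047439199548296 lat -0.5326987073174476 F ax,n,lat 1.3917917739796737 -1.1514577612694017 -0.530675642956724 tq [-0.0548162   0.06415217  0.26620925] rot [ 0.00391683 -0.08577607  0.00266688]
```

arm_command:
  targets:
    - [[0,0,0],[0.02,0.045,0],1]
    - [[0,0,0],[0.02,0.045,0],1]
    - [[0,0,0],[0.02,0.045,0],1]
    - [[0,0,0],[0.02,0.045,0],1]
    - [[0,0,0],[0.02,0.045,0],1]
    - [[0,0,0],[0,0,0],1]
    - [[0,0,0],[0,0,0],1]
    - [[0,0,0],[0,0,0],1]
    - [[0,0,0],[0,0,0],1]
    - [[0,0,0],[0,0,0],1]

```text
time_s: 20.55
tcp_pos: [0.5075, 0.2186, 0.1512]
ee_rot: [-0.115, 0.698, -0.191, 0.68]
contact_force: [-0.3, 0.2, -1.8]
finger_gap: 0.015
```

```bash
python3 -c "
from h import *
st()"
```

```text
t 20.55 depth mm 92.30927790733442 n 0.6459944634266066 lat -0.4723089237004094 F ax,n,lat 1.4720411171265488 -0.9874554469290672 -0.3095632123948913 tq [-0.06040335  0.04229272  0.26606427] rot [-0.01323431 -0.07318464 -0.01115992]
```

arm_command:
  targets:
    - [[0,0,0],[0.01,0.023,0],1]
    - [[0,0,0],[0.01,0.023,0],1]
    - [[0,0,0],[0.01,0.023,0],1]
    - [[0,0,0],[0.01,0.023,0],1]
    - [[0,0,0],[0.01,0.023,0],1]
    - [[0,0,0],[0.01,0.023,0],1]
    - [[0,0,0],[0,0,0],1]
    - [[0,0,0],[0,0,0],1]
    - [[0,0,0],[0,0,0],1]
    - [[0,0,0],[0,0,0],1]

```text
time_s: 21.8
tcp_pos: [0.5076, 0.2203, 0.1492]
ee_rot: [-0.115, 0.698, -0.191, 0.68]
contact_force: [-2.4, -3.7, 4.2]
finger_gap: 0.0148
```

```bash
python3 - <<'E'
from h import *
import cv2
from bench import imaging
st();c=wrist("w6");s=imaging.capture("scene")
W=cv2.resize(c["frame"][80:230,204:304,::-1],(400,600),interpolation=cv2.INTER_CUBIC)
S=cv2.resize(s["frame"][170:260,315:375,::-1],(400,600),interpolation=cv2.INTER_CUBIC)
cv2.imwrite("pics/c6.png",np.hstack([W,S]))
E
```

```text
t 21.8 depth mm 94.8719858538077 n 0.740897801333247 lat -0.4951435883962294 F ax,n,lat -5.783788454523834 -0.30366524492583746 -1.929241962633914 tq [-0.05057904  0.2858276  -0.71502996] rot [-0.02527299 -0.07347773  0.02705575]
```

View pics/c6.png

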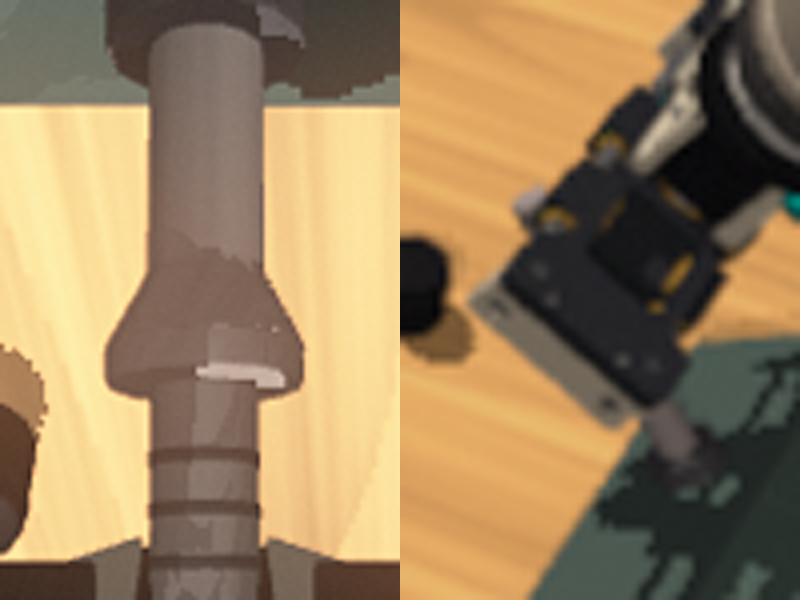

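The wrist crop shows the collar sitting on the tube's rim at about (205,370) with no visible gap. The axial force changed by 7 N at the expected depth. I'll give it one more slight press to confirm the stop, then draw it out.

arm_command:
  targets:
    - [[0,0,0],[0.008,0.018,0],1]
    - [[0,0,0],[0,0,0],1]
    - [[0,0,0],[0,0,0],1]
    - [[0,0,0],[0,0,0],1]
    - [[0,0,0],[0,0,0],1]
    - [[0,0,0],[-0.01,-0.02,0],1]
    - [[0,0,0],[-0.04,-0.09,0],1]
    - [[0,0,0],[-0.085,-0.18,0],1]
    - [[0,0,0],[-0.127,-0.272,0],1]
    - [[0,0,0],[-0.127,-0.272,0],1]

```text
time_s: 23.15
tcp_pos: [0.5064, 0.209, 0.163]
ee_rot: [-0.115, 0.698, -0.191, 0.681]
contact_force: [0.4, 0.3, -1.8]
finger_gap: 0.0145
```

```bash
python3 -c "
from h import *
st()"
```

```text
t 23.15 depth mm 77.0601653085555 n 0.7964143086772248 lat -0.42716549483937594 F ax,n,lat 1.586384650808779 -0.8341714364199833 0.3312900222948958 tq [-0.01738095  0.06866164  0.25061263] rot [-0.01255389 -0.06469981 -0.02917195]
```

arm_command:
  targets:
    - [[0,0,0],[-0.17,-0.363,0],1]
    - [[0,0,0],[-0.211,-0.453,0],1]
    - [[0,0,0],[-0.211,-0.453,0],1]
    - [[0,0,0],[-0.211,-0.453,0],1]
    - [[0,0,0],[-0.211,-0.453,0],1]
    - [[0,0,0],[-0.211,-0.453,0],1]
    - [[0,0,0],[-0.254,-0.544,0],1]
    - [[0,0,0],[-0.296,-0.634,0],1]
    - [[0,0,0],[-0.296,-0.634,0],1]
    - [[0,0,0],[-0.296,-0.634,0],1]

```text
time_s: 24.4
tcp_pos: [0.4985, 0.1369, 0.2494]
ee_rot: [-0.115, 0.698, -0.191, 0.681]
contact_force: [0.2, 0.3, -1.3]
finger_gap: 0.0145
```

```bash
python3 - <<'E'
from h import *
st();o,p,r=now();print(o["joint_positions"])
C=np.array([.688,-.053,0])
for yaw in(0,-10,-20,-30):
    d=np.array([np.cos(np.radians(yaw)),np.sin(np.radians(yaw)),0]);tip=C+[0,0,.11];q=ori(d,65,-1)
    t=tip-.141*d+q.as_matrix()[:,0]*.0188
    print(yaw,t,np.degrees((r.inv()*q).as_rotvec()),"wrist pt",t-q.as_matrix()[:,0]*.25)
E
```

```text
t 24.4 depth mm -35.73587059807452 n 0.8220614849603174 lat -0.4448629327059569 F ax,n,lat 1.2045636516935299 -0.5976708902974016 0.1273786312998561 tq [-0.02953902  0.00837777  0.27770964] rot [-0.02284468 -0.06233332 -0.01558002]
[ 0.35258225  0.4494277   1.37748396 -0.38753848  1.52442577  0.52261821]
0 [ 0.55494522 -0.053       0.09296141] [ 8.59392373e+01 -5.09263888e-02  4.06034045e+01] wrist pt [ 0.44929066 -0.053       0.31953836]
-10 [ 0.55696662 -0.02989528  0.09296141] [ 9.60792565e+01 -4.98965091e-02  3.81196998e+01] wrist pt [ 0.45291719 -0.01154856  0.31953836]
-20 [ 0.56296941 -0.00749259  0.09296141] [ 1.06167269e+02 -4.85376896e-02  3.53033147e+01] wrist pt [0.46368659 0.0286434  0.31953836]
-30 [0.57277118 0.01352739 0.09296141] [ 1.16193503e+02 -4.68300193e-02  3.21350390e+01] wrist pt [0.48127165 0.06635467 0.31953836]
```

```bash
python3 - <<'E'
from h import *
o,p,r=now();C=np.array([.688,-.053,.12]);yaw=np.radians(40)
d=np.array([np.cos(yaw),np.sin(yaw),0]);q=ori(d,65,-1);t=C-.141*d+q.as_matrix()[:,0]*.0188
print(t,np.round(q.as_quat(),3));plan(p,r,t,q,20)
E
```

```text
[ 0.58607413 -0.13852596  0.10296141] [ 0.43   0.561 -0.153  0.69 ]
N 20 turn/row [ 0.375 -0.     0.396] tot deg [45.  -0.1 47.5] dist [ 0.088 -0.275 -0.146]
0 [ 0.61 -0.44  0.29]
1 [ 0.59 -0.46  0.31]
2 [ 0.57 -0.47  0.33]
3 [ 0.55 -0.48  0.35]
4 [ 0.53 -0.49  0.37]
5 [ 0.51 -0.49  0.39]
6 [ 0.49 -0.5   0.41]
7 [ 0.47 -0.5   0.43]
8 [ 0.45 -0.5   0.45]
9 [ 0.43 -0.5   0.47]
10 [ 0.41 -0.5   0.49]
11 [ 0.39 -0.5   0.5 ]
12 [ 0.37 -0.5   0.52]
13 [ 0.35 -0.49  0.54]
14 [ 0.33 -0.48  0.56]
15 [ 0.31 -0.47  0.58]
16 [ 0.29 -0.46  0.6 ]
17 [ 0.27 -0.45  0.62]
18 [ 0.25 -0.44  0.64]
19 [ 0.23 -0.42  0.65]
```

arm_command:
  targets:
    - [[0.37,0,0.4],[0.5,-0.44,0.29],1]
    - [[0.37,0,0.4],[0.57,-0.46,0.31],1]
    - [[0.37,0,0.4],[0.57,-0.47,0.33],1]
    - [[0.37,0,0.4],[0.55,-0.48,0.35],1]
    - [[0.37,0,0.4],[0.53,-0.49,0.37],1]
    - [[0.37,0,0.4],[0.51,-0.49,0.39],1]
    - [[0.37,0,0.4],[0.49,-0.5,0.41],1]
    - [[0.37,0,0.4],[0.47,-0.5,0.43],1]
    - [[0.37,0,0.4],[0.45,-0.5,0.45],1]
    - [[0.37,0,0.4],[0.43,-0.5,0.47],1]

```text
time_s: 25.65
tcp_pos: [0.5432, 0.0003, 0.178]
ee_rot: [0.165, 0.657, -0.176, 0.714]
contact_force: [0.0, -0.2, -1.6]
finger_gap: 0.015
```

```bash
python3 - <<'E'
from h import *
o,p,r=now();C=np.array([.688,-.053,.12]);yaw=np.radians(40)
d=np.array([np.cos(yaw),np.sin(yaw),0]);q=ori(d,65,-1);t=C-.141*d+q.as_matrix()[:,0]*.0188
print(p,o["joint_positions"],o["contact_force"]);plan(p,r,t,q,10)
E
```

```text
[5.43169197e-01 3.25238262e-04 1.77993150e-01] [-0.12569271  0.37783755  1.61654471 -0.02864896  1.06816981  0.3745093 ] [ 0.02483662 -0.21381454 -1.56835457]
N 10 turn/row [ 0.378 -0.004  0.392] tot deg [22.7 -0.2 23.5] dist [ 0.043 -0.139 -0.075]
0 [ 0.41 -0.51  0.48]
1 [ 0.39 -0.51  0.5 ]
2 [ 0.37 -0.51  0.52]
3 [ 0.35 -0.5   0.54]
4 [ 0.33 -0.49  0.56]
5 [ 0.31 -0.48  0.58]
6 [ 0.29 -0.47  0.6 ]
7 [ 0.27 -0.46  0.62]
8 [ 0.26 -0.45  0.64]
9 [ 0.24 -0.43  0.65]
```

arm_command:
  targets:
    - [[0.38,0,0.39],[0.41,-0.51,0.48],1]
    - [[0.38,0,0.39],[0.39,-0.51,0.5],1]
    - [[0.38,0,0.39],[0.37,-0.51,0.52],1]
    - [[0.38,0,0.39],[0.35,-0.5,0.54],1]
    - [[0.38,0,0.39],[0.33,-0.49,0.56],1]
    - [[0.38,0,0.39],[0.31,-0.48,0.58],1]
    - [[0.38,0,0.39],[0.29,-0.47,0.6],1]
    - [[0.38,0,0.39],[0.27,-0.46,0.62],1]
    - [[0.38,0,0.39],[0.26,-0.45,0.64],1]
    - [[0.38,0,0.39],[0.24,-0.43,0.65],1]

```text
time_s: 26.9
tcp_pos: [0.5859, -0.1383, 0.1032]
ee_rot: [0.431, 0.563, -0.154, 0.689]
contact_force: [-0.2, -0.2, -1.7]
finger_gap: 0.0146
```

arm_command:
  targets:
    - [[0,0,0],[0,0,0],1]
    - [[0,0,0],[0,0,0],1]
    - [[0,0,0],[0,0,0],1]
    - [[0,0,0],[0,0,0],1]
    - [[0,0,0],[0,0,0],1]
    - [[0,0,0],[0,0,0],1]
    - [[0,0,0],[0,0,0],1]
    - [[0,0,0],[0,0,0],1]
    - [[0,0,0],[0,0,0],1]
    - [[0,0,0],[0,0,0],1]

```text
time_s: 28.15
tcp_pos: [0.5859, -0.1374, 0.1029]
ee_rot: [0.43, 0.563, -0.154, 0.689]
contact_force: [0.1, -0.4, -1.7]
finger_gap: 0.0148
```

```bash
python3 - <<'E'
from h import *
import cv2
from bench import imaging
c=wrist("w7");o,p,r=now();A=r.as_matrix();ax=A@[np.cos(np.radians(65)),np.sin(np.radians(65)),0];gp=p-A[:,0]*.0188
tip=gp+.141*ax;print("axis",ax,"tip",tip,"F",o["contact_force"],o["time_s"]);s=imaging.capture("scene")
n=lambda q:(np.array(q)+.5)/1.5625-.5
print("wrist tip",(n(proj(c,tip))+.5-[150,0])*2,"scene end/collar/tip",[(n(proj(s,gp+k*ax))+.5-[150,150])*2 for k in(-.04,.043,.141)])
W=cv2.resize(c["frame"][:300,150:350,::-1],(400,600),interpolation=cv2.INTER_CUBIC)
S=cv2.resize(s["frame"][150:350,150:350,::-1],(400,400),interpolation=cv2.INTER_CUBIC)
t=imaging.capture("top")["frame"][:,:,::-1]
T=cv2.resize(t[100:200,150:350],(400,200),interpolation=cv2.INTER_CUBIC)
cv2.imwrite("pics/c7.png",np.hstack([W,np.vstack([S,T])]))
E
```

```text
axis [ 0.76595631  0.64288199 -0.00369922] tip [ 0.68786906 -0.05184038  0.11944665] F [-0.31607628 -0.21227214 -1.55054977] 28.2
wrist tip [209.5163724   48.80498282] scene end/collar/tip [array([129.70594566,  70.38864665]), array([135.47031691, 108.82687658]), array([143.12117413, 159.84465397])]
```

View pics/c7.png

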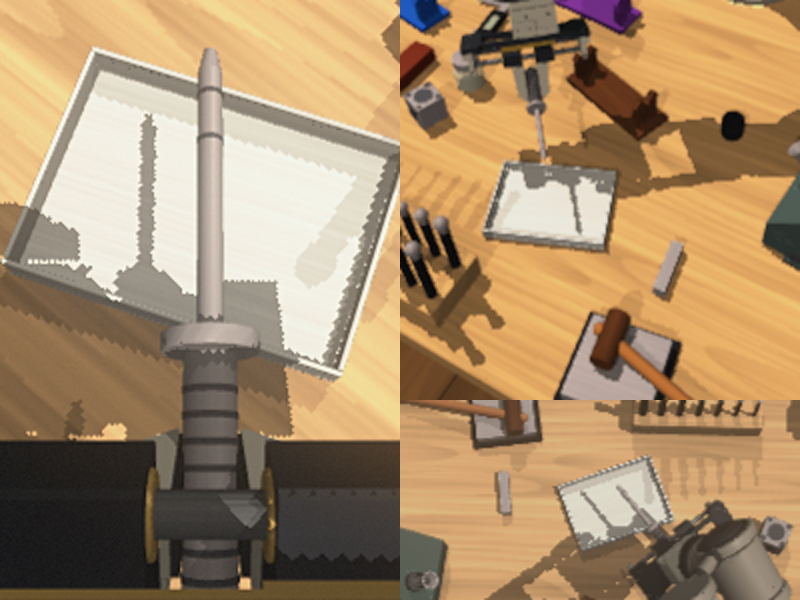

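The pictures show the rod level above the tray, with the tip at (210,50) in the wrist crop and (144,160) in the scene crop, both matching the prediction. In the top view the tip lies well inside the tray outline, the bystanders look unmoved, and no contact force shows beyond the stick's weight. I'm handing in.

```bash
python3 -c "
from bench import finish_job
print(finish_job())"
```

```text
the job is handed in; nothing more can be done
None
```

I pushed the dipstick down the mill's oil tube until its collar stopped on the mouth, drew it right out, and handed in while holding it level over the drip tray. `finish_job()` gives no verdict.

- **Collar stop:** the reading stayed at the free-hanging level until the collar landed. The axial force then changed by about 7 N at about 95 mm, the full length of the rod. The wrist picture showed the collar on the rim with no gap. I pressed about 0.4 mm further to confirm the stop and did not read the force during that step.
- **Final hold:** the rod is 0.2° from level. Its tip is about 120 mm above the bench, close to the tray's centre. The force reading shows only the stick's weight, so nothing is touching.
- **Time:** handed in at about 28.3 s of the 48 s allowed.
- **Disagreements:** the wrist and scene cameras differed by 1–2 mm on the tube's mouth. The tip also showed about 1.5 mm further forward than computed in two of the wrist pictures. The rod still went in without side load.
- **Other things on the bench:** those visible in the last pictures looked unmoved. I checked this by eye and did not measure it.

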